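# Index the drilling table to the next hole

### The arm

A 6-joint arm with a two-finger parallel gripper is mounted at the origin on the work surface. World frame = base frame: x ahead of the robot, y to its left, z up, the work surface at z = 0. Lengths are in m, angles in rad, forces in N, time in s.
With the tool pointing down it reaches from about 0.3 to 0.775 m from the base axis. Payload 14.6 kg.
Tool frame: the origin (TCP) lies midway between the tips of the shut fingers; the grasp point (between the pads) lies 19 mm behind it; x points along the fingers, z is the direction in which the jaws open and shut, and the axes are right-handed (so a half turn about x gives the same grasp; the last joint's range is limited). The gripper opens to 94 mm and grips with 3 to 60 N. Pads are 16 mm wide; open, the fingers measure 119 mm over their backs; the gripper's body (75 mm by 177 mm) begins 78 mm behind the grasp point.
Start: joints at [1.038, 0.3, 1.521, -0, 1.321, -0.067], TCP at [0.247, 0.491, 0.205] pointing down, gripper open.
Joint ranges: [-3.03, 3.03], [-0.79, 2.21], [0.23, 2.52], [-1.04, 4.18], [0, 3.07], [-2.55, 2.55]. Speed limits (rad/s): [2.22, 2.22, 2.57, 3.14, 3.14, 3.14].

### API

Orientations are given as [roll, pitch, yaw] about the fixed x, y, z axes, in that order (R = Rz(yaw) Ry(pitch) Rx(roll)).
In Python, from bench import arm gives the robot as it stands.
- The arm moves only by the tool apply_moves, never from a script. Its argument "rows" is a list of rows, each a list of 6 numbers: the shift along the tool's x, y, z in mm, then the turn, a rotation vector about the tool's x, y, z in rad. In form: [[tx, ty, tz, wx, wy, wz], ...]. A call has 1 to 8 rows; each row is the pose to reach, as a shift and turn from the pose commanded when the call began, along the tool's axes at that moment; what a row does not reach only later rows make up. A row lasts 1/10 s, in which the tool goes at most 50 mm and 8.59 degrees, less where a joint would pass 70% of its speed; a pose out of reach is approached as far as the arm can. A call with a gripper value outside its range is refused whole. "claw" is the finger opening in mm, from 0 to 94, set as the call begins (left out, the last holds). The fingers move at their own pace and stop on an object; "grip_force" is the grip in N (left out, the last holds). Time passes only in rows, so rows that repeat a pose let the fingers close. It gives the time, the measured TCP pose, the force and the opening at its end, in the units of the state.
- arm.sense(): the state, without advancing time (a new reading comes with each control period).
- arm.camera(name): name is "scene" or "top" or "wrist"; returns a dict with "img" (400x640x3 uint8, red, green, blue), "K" (3x3 intrinsics, pixels), "k1" (the pictures are not rectified: a ray, as slopes to the right and down, at radius r is drawn at 1 + k1 r^2 times it, then the intrinsics apply), "pose" (4x4, takes a point from camera to world coordinates); the wrist camera has in their place "T_tool_cam" (4x4, takes a point from camera to tool coordinates, whose origin is the TCP and whose axes are the tool frame's). Camera axes: x right, y down, z forward; pixel columns grow to the right and rows downward; lengths in m; the calibration is good to about 2 mm. A picture is of the moment at which its call begins: read the wrist's pose just before it. There is no depth.
- arm.finish_job(): hands the job in, once; it reports no verdict.
The state is a dict: "t": time; "joint_positions": joint angles; "dq": joint speeds; "joint_efforts": joint torques, N m; "tool_pos": TCP position; "eef_rot": TCP orientation; "ft_force": force on the tool from outside, world axes, zero at the start; "wrist_torque": the same for the moment, N m; "finger_gap": finger opening in m.
Only numpy, scipy, OpenCV 4.12 (cv2) and the standard library are available. Lean on these libraries where they do the work, as an engineer would, in place of code of your own. Each camera call takes 0.05 s, during which the arm holds its last target. There are 200 camera calls.

### The job

Index the drilling fixture on by exactly one hole, counter-clockwise seen from above: press its spring plunger down, and push the table round until the plunger springs back up in the next hole of the index plate, so that the table is locked there. The wooden blank lying on the table must ride round with it and stay seated. Only press and push: lift nothing, leave the other things on the bench alone, and finish clear of the fixture.

Things in the scene. Friction and masses are not known exactly. Their poses are not given: they have to be found in the camera images.
- plunger_top (a point): centre of the flat top of the plunger's cap, 84 mm above the bench when up. The cap is a black disc, 34 mm diameter, 12 mm thick, on a thin stem; it rides with the table, 155 mm from its axis, on the side facing the robot. Up, its underside is 14 mm above the index plate. It is pressed straight down; it can be dragged along by friction while pressed, or pushed by its side
- plunger (a joint): how far the plunger is pressed, m: 0 = fully up, 0.012 = stop. A spring pushes it up, 3 N at 0, 6 N at the stop. Pressed 7 mm or more, its locking collar (15 mm) is below the index plate and the table can turn. Let go between two holes it stays at about 0.007, under the plate, and jumps up by itself into the next hole that comes over it, locking the table
- turntable (a joint): angle of the table, rad: 0 at the start (locked in a hole), growing counter-clockwise seen from above. Holes lie at -0.524, 0, 0.524 and 1.047; 0.524 is the one to go to. Turning it takes about 1 N at the plunger. A hole locks both ways, with about 0.016 rad of play
- hole_now (a point): centre of the hole in which the plunger stands at the start, at the top face of the index plate, 58 mm above the bench. Its axes are those of the fixture
- hole_next (a point): centre of the hole to go to, at the plate's top face, 155 mm from the axis, 30 degrees counter-clockwise of hole_now. The index plate is a fixed flat aluminium arc 8 mm thick, 132 to 178 mm from the axis, from 42 degrees before hole_now to 72 after it, with four 20 mm holes joined by a narrow slot in which the plunger's stem runs
- axis (a point): point on the vertical axis of the table, 58 mm above the bench. The turning table is a steel disc, 240 mm diameter, top face 52 mm above the bench, with three 14 mm high pins round the blank. A fixed grey post with a drilling guide, 120 mm high, stands on the side away from hole_now and reaches in over the blank to 45 mm from the axis
- blank_mid (a point): centre of the round wooden blank, 170 mm diameter, 22 mm thick, lying loose and flat on the table between the three pins; its top is 74 mm above the bench
- glue_mid (a point): middle of a standing glue bottle, 60 mm diameter, 120 mm high; to be left alone
- mallet: a hammer lying on the bench; to be left alone
- driver: a screwdriver lying on the bench; to be left alone
- offcut_mid (a point): centre of a wooden offcut, 140 x 45 x 35 mm, lying on the bench; to be left alone
- blank: the wooden blank; origin in the centre of its underside, z up
- index_base: the fixed fixture: origin on the table's axis at the bench, -x axis towards hole_now, z up
- table_mark (a point): centre of the table's top face, 52 mm above the bench; its axes turn with the table
Mind the look-alikes: they are no part of the job. There is more than one size of the blank; the job needs the smallest.

How it is judged:
On the way, in this order (a step that is already met when the one before it is completed fails the run):
1. the plunger is pressed in, clear of the first hole (value of joint plunger above 0.0075 m and value of joint turntable between -0.12 and 0.12 rad), for 0.02 s.
2. the table stands at the next hole counter-clockwise and the plunger has sprung up in it (value of joint turntable between 0.4886 and 0.5586 rad and value of joint plunger below 0.002 m), for 0.2 s.
At the end, for the whole second after the job is handed in: The table is locked in the next hole counter-clockwise (joint turntable within 0.035 of 0.524 rad) with the plunger up (joint plunger below 0.002 m), at rest; the blank lies flat on the table, within 6 mm of its axis, and has turned with it to within 0.12 rad (all of step 2 and velocity of joint turntable between -0.03 and 0.03 rad/s and z of blank in the frame of index_base below 0.055 m and angle between blank's own z axis and vertical below 0.03 rad and horizontal distance between blank_mid and axis below 0.006 m and angle between the x axis of blank and the x axis of table_mark, either way round below 0.12 rad); the robot touches nothing.
It fails at once if the blank is lifted off the table (z of blank in the frame of index_base above 0.062 m).
It fails at once if the table is turned well past the next hole, or the wrong way to another one (value of joint turntable above 0.8 rad or value of joint turntable below -0.3 rad).
It fails at once if another thing on the bench is moved by more than 30 mm or lifted (distance of any of glue_mid, mallet, driver, offcut_mid from where it was at the start of the episode above 0.03 m).
It also fails if it takes over 45 s, if anything falls off the work surface, if the arm or the gripper's body presses on something with over 40 N, if the wrist force passes 120 N, or if a joint passes its speed limit or range.

## Working session

There is one attempt and no reset: what is moved stays moved. The work goes in short steps, Python scripts to look and compute and a tool call to move; the robot and the scene stay as the last step left them, time stands still between calls to the robot, and variables do not carry over. Pictures are saved under pics/ and viewed, about 8 in all and at most 12, crops included, and the job is handed in when it is done.

Besides the shell and the picture viewer there is one more tool, called as name(argument=value, ...) on one line, values as JSON. apply_moves: Moves the arm, as the interface text tells. Its arguments: {"type":"object","properties":{"rows":{"type":"array","items":{"type":"array","items":{"type":"number"}}},"claw":{"type":"number"},"grip_force":{"type":"number"}},"required":["rows"]}

```bash
mkdir -p pics; cat > h.py <<'E'
import numpy as np, cv2
from bench import arm
from scipy.spatial.transform import Rotation as R
def ray(c,uv,pose=None):
    P=np.array(c['pose'] if pose is None else pose);K=np.array(c['K']);k=c['k1']
    d=np.array([(uv[0]-K[0,2])/K[0,0],(uv[1]-K[1,2])/K[1,1]]);s=d.copy()
    for _ in range(20): s=d/(1+k*(s@s))
    return P[:3,3],P[:3,:3]@np.array([*s,1])
def onz(c,uv,z,pose=None):
    o,d=ray(c,uv,pose);return o+d*(z-o[2])/d[2]
def proj(c,p,pose=None):
    P=np.array(c['pose'] if pose is None else pose);K=np.array(c['K'])
    q=P[:3,:3].T@(np.array(p)-P[:3,3]);s=q[:2]/q[2];s=s*(1+c['k1']*(s@s))
    return K[0,0]*s[0]+K[0,2],K[1,1]*s[1]+K[1,2]
E
python3 - <<'E'
from h import *
a=arm.camera('top');b=arm.camera('scene')
for n,c in(('top',a),('scene',b)):
    cv2.imwrite(f'pics/{n}.png',c['img'][:,:,::-1]);print(n,np.round(c['pose'],3).tolist())
import pickle;pickle.dump((a,b),open('c.pkl','wb'))
s=arm.sense();print(s)
E
```

```text
top [[-0.015, -0.999, 0.053, 0.402], [-1.0, 0.016, 0.025, 0.028], [-0.026, -0.052, -0.998, 1.264], [0.0, 0.0, 0.0, 1.0]]
scene [[-0.403, 0.572, -0.715, 1.562], [0.915, 0.231, -0.331, 0.547], [-0.024, -0.787, -0.616, 1.036], [0.0, 0.0, 0.0, 1.0]]
{'t': 0.1, 'joint_positions': array([ 1.03840574e+00,  3.00431382e-01,  1.52151094e+00,  9.28639480e-06,
        1.32070026e+00, -6.65991896e-02]), 'dq': array([-6.66905465e-04, -6.84588216e-04, -1.87416201e-03, -1.60687313e-03,
        1.23572004e-03,  8.59532182e-05]), 'joint_efforts': array([ 7.53161476e-04, -5.32648444e+01, -3.53291309e+01,  7.08883186e-02,
        2.34241365e-02, -4.59879004e-05]), 'tool_pos': array([0.24690306, 0.49120536, 0.20493779]), 'eef_rot': array([ 3.06642637,  1.56974636, -2.11175631]), 'ft_force': array([-0.61074766, -0.00732808,  0.02796497]), 'wrist_torque': array([-0.02814101, -0.02475916, -0.01170256]), 'finger_gap': 0.09370236495872386}
```

View pics/top.png

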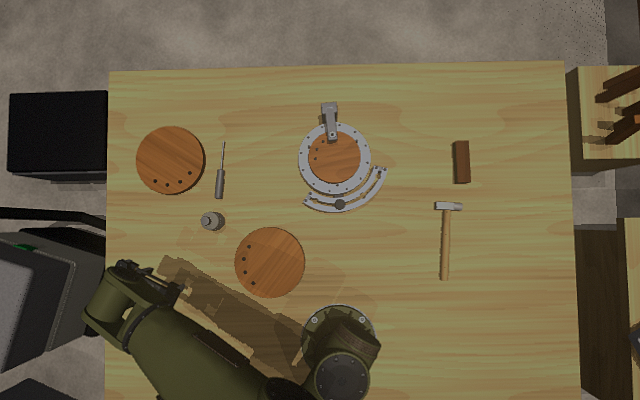

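View pics/scene.png

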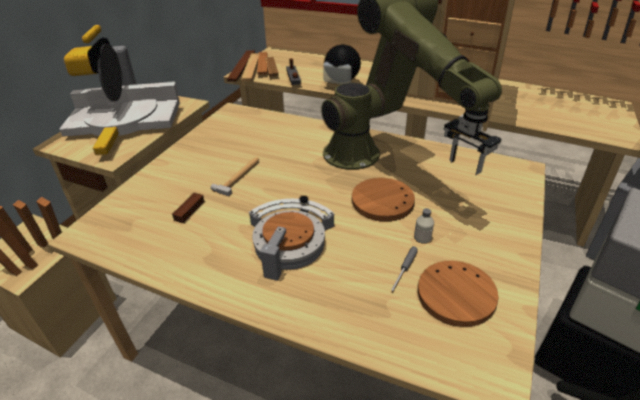

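The top view shows three round wooden blanks: two loose large ones at (170,160) and (270,262), and the smallest in the fixture at (334,158). That smallest one fits, since it sits on the disc between the pins. The plunger cap is the dark disc at about (340,204), and the index plate runs further to the right (-y), so counter-clockwise is toward -y. The scene view agrees, with the cap at about (304,200). Next I'll measure the cap and axis and confirm in one crop.

```bash
python3 - <<'E'
from h import *
import pickle;a,b=pickle.load(open('c.pkl','rb'))
def blob(c,x0,y0,x1,y1,f):
    m=np.zeros(c['img'].shape[:2],np.uint8);m[y0:y1,x0:x1]=f(c['img'][y0:y1,x0:x1].astype(int))
    n,l,s,ce=cv2.connectedComponentsWithStats(m);i=1+np.argmax(s[1:,4]);return ce[i],s[i]
dark=lambda I:(I.max(2)<95).astype(np.uint8)
wood=lambda I:((I[:,:,0]-I[:,:,2]>50)&(I[:,:,0]<215)).astype(np.uint8)
p,s=blob(a,325,192,355,216,dark);print('cap top',p,s,onz(a,p,.084))
p2,s2=blob(b,292,190,316,206,lambda I:(I.max(2)<60).astype(np.uint8));print('cap scene',p2,s2,onz(b,p2,.080))
w,sw=blob(a,300,125,372,190,wood);print('blank',w,sw)
# blank bottom/left/right edges
x,y,W,H,_=sw
for uv in((x,w[1]),(x+W,w[1]),(w[0],y+H)):print(onz(a,uv,.074))
# holes crop
ca=cv2.resize(a['img'][100:225,280:400],None,fx=4,fy=4,interpolation=2)
cb=cv2.resize(b['img'][180:285,235:345],None,fx=4,fy=4,interpolation=2)
cv2.imwrite('pics/crop.png',np.hstack([ca[:420,:440][:, :, ::-1]*1, cb[:420,:300+60][:,:,::-1]]))
c=cv2.resize(a['img'][95:220,285:400],None,fx=4.8,fy=4.8,interpolation=2);cv2.imwrite('pics/crop1.png',c[:,:,::-1])
E
```

```text
cap top [338.09565217 203.8       ] [325 199  24  11 115] [ 0.4558806  -0.00617764  0.084     ]
cap scene [303.325 199.625] [300 197   7   7  40] [ 0.46390891 -0.01020651  0.08      ]
blank [334.23389143 157.85185185] [ 308  131   52   52 1971]
[0.60640266 0.08791681 0.074     ]
[ 0.60317155 -0.07954558  0.074     ]
[0.52338375 0.00472169 0.074     ]
```

View pics/crop1.png

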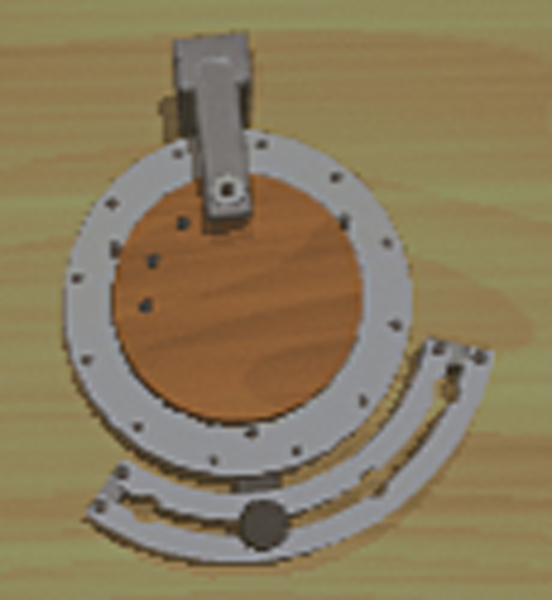

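The crop shows the cap at (263,523), the table rim spanning x 65–412 and y 128–475, and the next hole at about (377,488), to the right of the cap. The smallest blank is seated between the pins. Next I'll get world coordinates and the first move.

```bash
cat >> h.py <<'E'
def px(u,v): return (u/4.8+285-.4,v/4.8+95-.4)
def delta(target,rot=None):
    """rows numbers: mm shift & rotvec in tool axes from measured pose to target"""
    s=arm.sense();T=R.from_euler('xyz',s['eef_rot'])
    d=T.inv().apply(np.array(target)-s['tool_pos'])*1000
    w=(T.inv()*rot).as_rotvec() if rot is not None else np.zeros(3)
    return np.round(d,1),np.round(w,3)
E
python3 - <<'E'
from h import *
import pickle;a,b=pickle.load(open('c.pkl','rb'))
E=[onz(a,px(*q),.050) for q in((65,302),(412,302),(238,128),(238,475))];
ax=np.array([(E[2][0]+E[3][0])/2,(E[0][1]+E[1][1])/2]);print('disc',np.round(E,3).tolist(),ax)
cap=onz(a,px(263,523),.084)[:2];hn=onz(a,px(377,488),.058)[:2]
for n,p in(('cap',cap),('next',hn)):
    v=p-ax;print(n,p,np.linalg.norm(v),np.degrees(np.arctan2(v[1],v[0])))
v=(cap-ax);v=v/np.linalg.norm(v);ax2=cap-v*.155
print(ax2,[ (ax+.155*R.from_euler('z',t,degrees=True).as_matrix()[:2,:2]@v).round(4).tolist() for t in(0,15,30)])
print('scene cap ref',proj(b,[*cap,.078]))
s=arm.sense();print(R.from_euler('xyz',s['eef_rot']).as_matrix().round(3))
# tool x down, tool z along world tangential direction
ang=np.arctan2(v[1],v[0]);
for sg in(1,-1):
    z=sg*np.array([v[0],v[1],0]);x=np.array([0,0,-1.]);rot=R.from_matrix(np.c_[x,np.cross(z,x),z])
    print(delta([cap[0],cap[1],.125],rot))
E
```

```text
disc [[0.612, 0.122, 0.05], [0.608, -0.116, 0.05], [0.731, 0.001, 0.05], [0.491, 0.005, 0.05]] [0.61100059 0.00287822]
cap [ 0.45658114 -0.01029983] 0.1549807310900584 -175.12223714878454
next [ 0.48019215 -0.08848074] 0.15955345615431088 -145.06886112791094
[0.61101978 0.00287986] [[0.4566, -0.0103], [0.4652, -0.0498], [0.4838, -0.0858]]
scene cap ref (np.float64(304.205513498691), np.float64(198.880553777942))
[[-0.001 -0.893  0.449]
 [-0.001  0.449  0.893]
 [-1.     0.    -0.001]]
(array([  80.3, -412.6, -353.8]), array([-2.122e+00, -1.000e-03, -1.000e-03]))
(array([  80.3, -412.6, -353.8]), array([ 1.02e+00, -1.00e-03,  0.00e+00]))
```

apply_moves(rows=[[0, -413, -354, 1.02, 0, 0], [0, -413, -354, 1.02, 0, 0], [0, -413, -354, 1.02, 0, 0], [0, -413, -354, 1.02, 0, 0], [0, -413, -354, 1.02, 0, 0], [0, -413, -354, 1.02, 0, 0], [0, -413, -354, 1.02, 0, 0], [0, -413, -354, 1.02, 0, 0]], claw=0)

```text
t: 0.9
tool_pos: [0.4017, 0.1204, 0.2055]
eef_rot: [0.195, 1.571, 0.276]
ft_force: [0.7, -0.1, -0.3]
finger_gap: 0.0337
```

```bash
cat > st.py <<'E'
from h import *
import sys
t=[float(x) for x in sys.argv[1:4]]
v=np.array([-.9964,-.085,0]);z=-v;x=np.array([0,0,-1.]);rot=R.from_matrix(np.c_[x,np.cross(z,x),z])
s=arm.sense();print(s['t'],s['tool_pos'].round(4),s['ft_force'].round(1),s['finger_gap'],*delta(t,rot))
print(R.from_euler('xyz',s['eef_rot']).as_matrix().round(3).tolist())
E
python3 st.py .4566 -.0103 .110
```

```text
0.9 [0.4017 0.1204 0.2055] [ 0.7 -0.1 -0.3] 0.03369537755679278 [  95.5 -134.7   44.2] [-0.004  0.    -0.   ]
[[0.0, -0.081, 0.997], [0.0, 0.997, 0.081], [-1.0, 0.0, 0.0]]
```

apply_moves(rows=[[0, -135, 44, 0, 0, 0], [0, -135, 44, 0, 0, 0], [0, -135, 44, 0, 0, 0], [0, -135, 44, 0, 0, 0], [50, -135, 44, 0, 0, 0], [80, -135, 44, 0, 0, 0], [80, -135, 44, 0, 0, 0], [80, -135, 44, 0, 0, 0]])

```text
t: 1.7
tool_pos: [0.4569, -0.0079, 0.1263]
eef_rot: [2.599, 1.571, 2.684]
ft_force: [0.1, 0.5, 0.5]
finger_gap: 0.0003
```

```bash
python3 st.py .4566 -.0103 .0745; python3 - <<'E'
from h import *
s=arm.sense();w=arm.camera('wrist')
im=w['img'].copy();T=np.eye(4);T[:3,:3]=R.from_euler('xyz',s['eef_rot']).as_matrix();T[:3,3]=s['tool_pos']
P=T@np.array(w['T_tool_cam'])
for p in([.4566,-.0103,.084],[.4838,-.0858,.058],[.611,.0029,.074]):
    u=proj(w,p,P);print(np.round(u,1));cv2.circle(im,(int(u[0]),int(u[1])),4,(0,255,0),1) if abs(u[0])<2000 else 0
cv2.imwrite('pics/w1.png',im[:,:,::-1])
E
```

```text
1.7 [ 0.4569 -0.0079  0.1263] [0.1 0.5 0.5] 0.00034570350878783954 [51.8 -2.3 -0.5] [ 0. -0. -0.]
[[-0.0, -0.085, 0.996], [0.0, 0.996, 0.085], [-1.0, 0.0, -0.0]]
[314.  225.3]
[335.5 290.8]
[496.8 220.9]
```

View pics/w1.png

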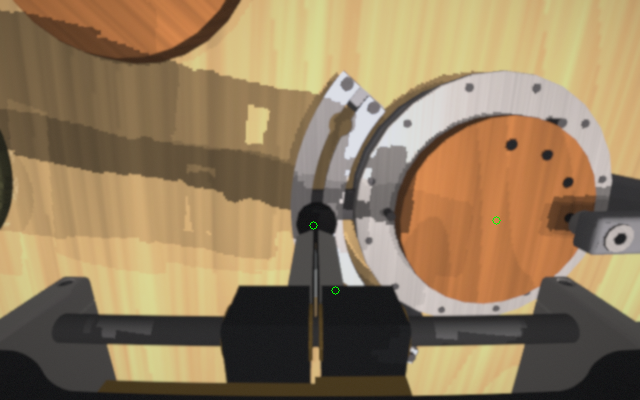

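The wrist view shows the cap at about (316,221), within 3 mm of the projected estimate at (314,225). I'll press in stages.

apply_moves(rows=[[20, -1, 0, 0, 0, 0], [36, -1, 0, 0, 0, 0], [42, -1, 0, 0, 0, 0], [45, -1, 0, 0, 0, 0], [48, -1, 0, 0, 0, 0], [48, -1, 0, 0, 0, 0]])

```text
t: 2.35
tool_pos: [0.4573, -0.0093, 0.0781]
eef_rot: [-0.15, 1.57, -0.065]
ft_force: [-1.0, -0.0, 3.8]
finger_gap: 0.0002
```

apply_moves(rows=[[2, 0, 0, 0, 0, 0], [4, 0, 0, 0, 0, 0], [4, 0, 0, 0, 0, 0], [4, 0, 0, 0, 0, 0]])

```text
t: 2.75
tool_pos: [0.4572, -0.0094, 0.0737]
eef_rot: [-0.142, 1.57, -0.057]
ft_force: [0.5, 1.2, 5.4]
finger_gap: 0.0004
```

apply_moves(rows=[[0, -2.7, 0, 0, 0, 0], [0, -5.4, 0.1, 0, 0, 0], [0, -9.5, 0.3, 0, 0, 0], [0, -13.5, 0.6, 0, 0, 0], [0, -17.5, 1, 0, 0, 0], [0, -21.6, 1.5, 0, 0, 0], [0, -26.9, 2.4, 0, 0, 0], [0, -26.9, 2.4, 0, 0, 0]])

```text
t: 3.55
tool_pos: [0.4616, -0.0367, 0.0734]
eef_rot: [-1.991, 1.57, -1.906]
ft_force: [-1.4, -0.3, 5.0]
finger_gap: 0.0008
```

```bash
cat > look.py <<'E'
from h import *
import sys
c=arm.camera('top');b=arm.camera('scene')
A=cv2.resize(c['img'][150:225,290:400],None,fx=3.6,fy=4.8,interpolation=2) if 0 else cv2.resize(c['img'][100:220,295:395],None,fx=4,fy=4,interpolation=2)
B=cv2.resize(b['img'][180:280,240:340],None,fx=4,fy=4.8,interpolation=2)
cv2.imwrite(f'pics/{sys.argv[1]}.png',np.hstack([A,B])[:,:,::-1])
s=arm.sense();print(s['tool_pos'],s['ft_force'])
E
python3 look.py l1
```

```text
[ 0.46148164 -0.03621201  0.07340053] [-0.2133774  -0.86488032  4.60674944]
```

View pics/l1.png

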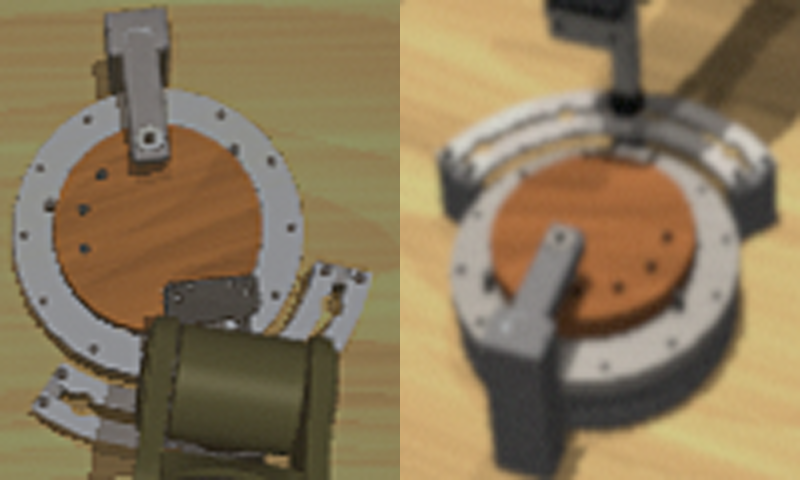

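Both views show that the table and blank have turned about 10° together, with the cap under the finger at scene-crop (625,103). I'll continue to about 20°, then lift off and push by the side.

apply_moves(rows=[[0, -5.3, 1, 0, 0, 0], [0, -10.6, 2.2, 0, 0, 0], [0, -15.8, 3.6, 0, 0, 0], [0, -21, 5.2, 0, 0, 0], [0, -26.1, 7, 0, 0, 0], [0, -26.1, 7, 0, 0, 0], [-5, -26.1, 7, 0, 0, 0], [-30, -26.1, 7, 0, 0, 0]])

```text
t: 4.45
tool_pos: [0.4692, -0.0611, 0.1019]
eef_rot: [2.86, 1.566, 2.945]
ft_force: [-0.1, -0.1, -0.3]
finger_gap: 0.0004
```

apply_moves(rows=[[-10, 35, -8, 0, 0, 0], [-10, 35, -8, 0, 0, 0], [-10, 35, -8, 0, 0, 0]])

```text
t: 4.75
tool_pos: [0.4596, -0.0269, 0.1135]
eef_rot: [-2.044, 1.571, -1.957]
ft_force: [0.4, -0.3, 0.2]
finger_gap: 0.0003
```

```bash
python3 st.py .4566 -.0103 .0685; python3 - <<'E'
from h import *
s=arm.sense();w=arm.camera('wrist')
im=w['img'].copy();T=np.eye(4);T[:3,:3]=R.from_euler('xyz',s['eef_rot']).as_matrix();T[:3,3]=s['tool_pos']
P=T@np.array(w['T_tool_cam'])
for th in(0,15,20,25,30):
    v=R.from_euler('z',th,degrees=True).apply([-.1544,-.0132,0])+[.611,.0029,.077];u=proj(w,v,P);print(th,v.round(4),np.round(u,1))
b=arm.camera('scene');B=cv2.resize(b['img'][180:280,240:340],None,fx=4,fy=4,interpolation=2)
c=arm.camera('top');A=cv2.resize(c['img'][140:220,310:390],None,fx=5,fy=5,interpolation=2)
cv2.imwrite('pics/l2.png',np.hstack([A,B])[:,:,::-1])
E
```

```text
4.75 [ 0.4596 -0.0269  0.1135] [ 0.4 -0.3  0.2] 0.00029060339613505755 [45.  16.8 -1.6] [ 0.001 -0.     0.   ]
[[-0.0, -0.086, 0.996], [-0.0, 0.996, 0.086], [-1.0, -0.0, -0.0]]
0 [ 0.4566 -0.0103  0.077 ] [312.6 204.6]
15 [ 0.4653 -0.0498  0.077 ] [319.2 252.2]
20 [ 0.4704 -0.0623  0.077 ] [324.  266.6]
25 [ 0.4766 -0.0743  0.077 ] [330.1 280. ]
30 [ 0.4839 -0.0857  0.077 ] [337.3 292.5]
```

View pics/l2.png

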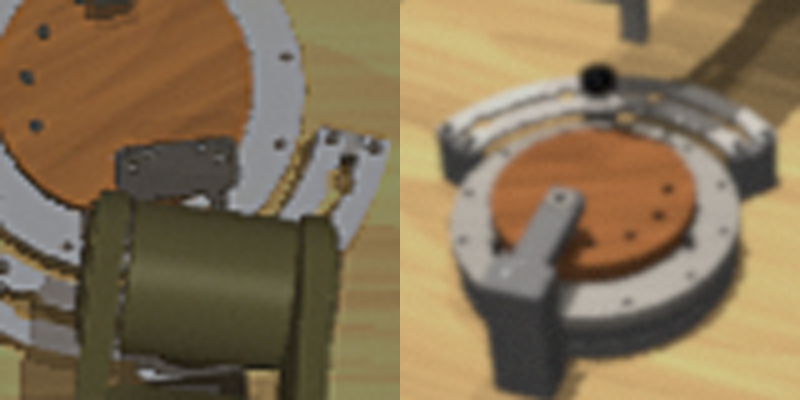

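The cap is visible in the scene view at crop (598,80), between the holes. I'll compute its angle.

```bash
cat > ang.py <<'E'
from h import *
b=arm.camera('scene');I=b['img'].astype(int);m=np.zeros((400,640),np.uint8);m[190:211,268:312]=I[190:211,268:312].max(2)<60
n,l,s,ce=cv2.connectedComponentsWithStats(m)
for i in range(1,n):
    if s[i,4]>12:
        for z in(.073,.080):
            p=onz(b,ce[i],z);v=p[:2]-[.611,.0029];print(ce[i].round(1),s[i],z,p.round(4),'r',np.hypot(*v).round(4),'theta',np.degrees(np.arctan2(v[1],v[0])).round(1)+175.1)
E
python3 ang.py; python3 st.py .4566 -.0103 .0685
```

```text
[289.3 199.9] [286 197   8   7  47] 0.073 [ 0.4759 -0.0595  0.073 ] r 0.1488 theta 19.900000000000006
[289.3 199.9] [286 197   8   7  47] 0.08 [ 0.4838 -0.0551  0.08  ] r 0.1398 theta 19.599999999999994
4.95 [ 0.4597 -0.0277  0.113 ] [ 0.7  0.6 -0.5] 0.0004144159557104758 [44.5 17.6 -1.5] [-0.001 -0.001 -0.   ]
[[-0.001, -0.084, 0.996], [0.0, 0.996, 0.084], [-1.0, 0.0, -0.001]]
```

The cap is at 19.9°. I'll turn the tool to about 25° so its face is square to the path, and come down behind the cap to z≈0.068.

apply_moves(rows=[[0, -5, -3, -0.15, 0, 0], [0, -5, -3, -0.29, 0, 0], [0, -5, -3, -0.44, 0, 0], [20, -5, -3, -0.44, 0, 0], [38, -5, -3, -0.44, 0, 0], [45, -5, -3, -0.44, 0, 0], [45, -5, -3, -0.44, 0, 0]])

```text
t: 5.65
tool_pos: [0.4567, -0.0327, 0.0677]
eef_rot: [2.493, 1.569, 3.017]
ft_force: [1.2, -0.2, 0.2]
finger_gap: 0.0003
```

```bash
python3 st.py .4582 -.036 .0685;python3 ang.py
```

```text
5.65 [ 0.4567 -0.0327  0.0677] [ 1.2 -0.2  0.2] 0.000270114232820513 [-0.8 -3.6 -0.4] [ 0.439 -0.002 -0.001]
[[-0.002, -0.501, 0.866], [0.0, 0.866, 0.501], [-1.0, 0.001, -0.002]]
[289.3 199.9] [286 197   8   7  47] 0.073 [ 0.4759 -0.0595  0.073 ] r 0.1488 theta 19.900000000000006
[289.3 199.9] [286 197   8   7  47] 0.08 [ 0.4838 -0.0551  0.08  ] r 0.1398 theta 19.599999999999994
```

apply_moves(rows=[[0, -4, 0, 0, 0, 0], [0, -8, 0, 0, 0, 0], [0, -11, 0, 0, 0, 0], [0, -14, 0, 0, 0, 0], [0, -17, 0, 0, 0, 0], [0, -20, 0, 0, 0, 0], [0, -23, 0, 0, 0, 0], [0, -25, 0, 0, 0, 0]])

```text
t: 6.5
tool_pos: [0.4697, -0.0543, 0.0683]
eef_rot: [2.566, 1.57, 3.091]
ft_force: [-4.3, 1.5, 1.6]
finger_gap: 0.0006
```

```bash
python3 ang.py
```

```text
[284.4 200.1] [281 197   8   7  46] 0.073 [ 0.4835 -0.0752  0.073 ] r 0.1496 theta 26.599999999999994
[284.4 200.1] [281 197   8   7  46] 0.08 [ 0.4913 -0.0707  0.08  ] r 0.1405 theta 26.69999999999999
```

apply_moves(rows=[[0, -1.5, 0.1, 0, 0, 0], [0, -3, 0.3, 0, 0, 0], [0, -4.5, 0.5, 0, 0, 0], [0, -6, 0.7, 0, 0, 0], [0, -6, 0.7, 0, 0, 0]])

```text
t: 7.05
tool_pos: [0.4739, -0.0591, 0.0686]
eef_rot: [-0.783, 1.569, -0.258]
ft_force: [-0.3, -0.1, 0.3]
finger_gap: 0.0004
```

```bash
python3 ang.py
```

```text
[282.2 199. ] [279 196   8   7  48] 0.073 [ 0.4806 -0.0852  0.073 ] r 0.1574 theta 29.19999999999999
[282.2 199. ] [279 196   8   7  48] 0.08 [ 0.4885 -0.0806  0.08  ] r 0.1483 theta 29.400000000000006
```

The cap's image jumped up about 1 px, which matches a rise of 7 mm, and the force fell to about 0. It looks like it has sprung into the hole. I'll back off, rise clear and check.

apply_moves(rows=[[0, 10, 0, 0, 0, 0], [0, 25, 0, 0, 0, 0], [-20, 30, 0, 0, 0, 0], [-60, 30, 0, 0, 0, 0], [-110, 50, -40, 0, 0, 0], [-130, 90, -80, 0, 0, 0], [-130, 130, -100, 0, 0, 0], [-130, 160, -110, 0, 0, 0]])

```text
t: 7.9
tool_pos: [0.2959, 0.0251, 0.1988]
eef_rot: [-0.558, 1.569, -0.034]
ft_force: [-0.1, 0.3, 1.0]
finger_gap: 0.0004
```

apply_moves(rows=[[0, 50, 0, 0, 0, 0], [0, 90, 0, 0, 0, 0], [0, 100, 0, 0, 0, 0], [0, 100, 0, 0, 0, 0]])

```text
t: 8.3
tool_pos: [0.2467, 0.1122, 0.1984]
eef_rot: [-0.176, 1.569, 0.353]
ft_force: [0.9, 0.8, 0.1]
finger_gap: 0.0004
```

```bash
python3 ang.py; python3 - <<'E'
from h import *
b=arm.camera('scene');B=cv2.resize(b['img'][180:280,240:340],None,fx=4,fy=4,interpolation=2)
c=arm.camera('top');A=cv2.resize(c['img'][125:225,295:395],None,fx=4,fy=4,interpolation=2)
cv2.imwrite('pics/l3.png',np.hstack([A,B])[:,:,::-1])
E
```

```text
[281.6 199.2] [278 196   8   8  45] 0.073 [ 0.4823 -0.087   0.073 ] r 0.157 theta 30.0
[281.6 199.2] [278 196   8   8  45] 0.08 [ 0.4902 -0.0824  0.08  ] r 0.1479 theta 30.299999999999983
```

View pics/l3.png

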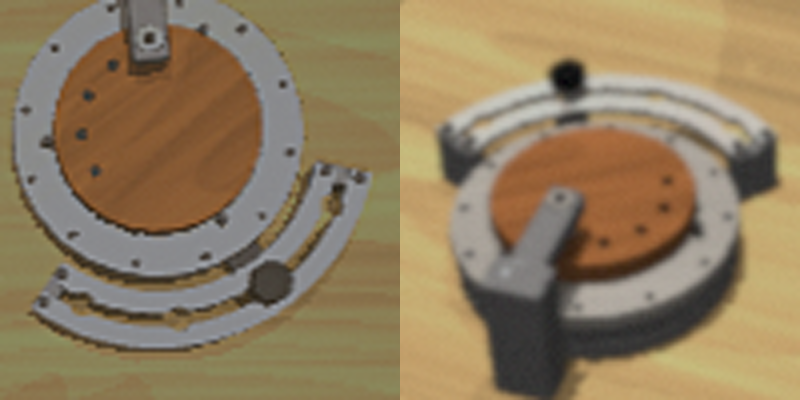

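The cap sits over the next hole at top-crop (270,283), raised on its stem at scene-crop (568,75). The old hole at (180,312) is empty. The blank is flat and centred, and its end hole went from about 182.5° to 213°, so it turned about 30° with the table. I'll hand it in.

```bash
python3 -c "
from h import *
s=arm.sense();print(s['t'],s['ft_force'],abs(s['dq']).max());print(arm.finish_job())"
```

```text
8.45 [-0.64069363 -0.7481044  -0.16092145] 0.0193439570630233
the job is handed in; nothing more can be done
None
```

The fixture is indexed on by one hole counter-clockwise, and I handed the job in at 8.45 s; no verdict is reported. I pressed the plunger about 10 mm and dragged the table to about 20°. Then I let go and pushed the cap by its side until the plunger sprang up.

**Last checks, after backing clear:**
- **Plunger:** the cap is at about 30.0–30.3°, over the next hole. It looks fully up, judging by a jump of about 1 pixel and by the picture. I did not push on the table to test the lock.
- **Blank:** it lies flat and centred by eye, and has turned about 30° with the table.
- **Arm:** it is clear of the fixture with the contact force near zero.

None of the checks disagreed beyond about 3 mm of camera error. I did not re-measure the other things on the bench, but the arm never came near them.

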